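# Put the drop-shape instrument's lenses back in their caddy

### The arm

A 7-joint arm with a two-finger parallel gripper is mounted at the origin on the work surface. World frame = base frame: x ahead of the robot, y to its left, z up, the work surface at z = 0. Lengths are in m, angles in rad, forces in N, time in s.
With the tool pointing down it reaches from about 0.35 to 0.9 m from the base axis. Payload 8.1 kg.
Tool frame: the origin (TCP) lies where the fingers leave the gripper's body, on its centre line; the fingertips stand 66 mm ahead of it and the grasp point (between the pads) lies 47 mm ahead of it; z points along the fingers, y is the line along which they close (so a half turn about z gives the same grasp; the last joint's range is limited). The gripper opens to 92 mm and grips with 3 to 60 N. Pads are 19 mm wide; open, the fingers measure 130 mm over their backs; the gripper's body (75 mm by 190 mm) begins 47 mm behind the grasp point.
Start: joints at [-1.263, 0.434, 0.025, 1.573, -0.012, 1.134, -0.075], TCP at [0.25, 0.573, 0.292] pointing down, gripper open.
Joint ranges: [-2.62, 2.62], [-0.44, 2.09], [-1.27, 1.32], [0.08, 2.57], [-1.32, 4.46], [0.12, 2], [-2.74, 2.74]. Speed limits (rad/s): [2.22, 2.22, 3.01, 3.01, 3.14, 3.14, 3.14].

### API

Orientations are given as a rotation vector (axis times angle).
In Python, from cell import arm gives the robot as it stands.
- The arm moves only by the tool send_rows, never from a script. Its argument "motion" is text: rows parted by semicolons, each of 7 numbers parted by spaces: the closure, from 0 (fully open) to 1 (shut), then the shift along the world's x, y, z in m, then the turn, a rotation vector about the world's x, y, z in degrees. A call has 1 to 5 rows; each row shifts and turns the commanded pose from where the row before left it; what a row does not reach is not made up. A row lasts 1/8 s, in which the tool goes at most 62.5 mm and 10.7 degrees, less where a joint would pass 70% of its speed; a pose out of reach is approached as far as the arm can. A call is refused whole if a number of a shift passes 0.0625 or a number of a turn 10.7, either way. A call with a gripper value outside its range is refused whole. The fingers move at their own pace and stop on an object; "force" is the grip in N (left out, the last holds). Time passes only in rows, so rows that do not move let the fingers close. It gives the time, the measured TCP pose, the force, the opening and the grip force at its end, in the units of the state.
- arm.observe(): the state, without advancing time (a new reading comes with each control period).
- arm.get_image(name): name is "side" or "top" or "wrist"; returns (picture, depth): 480x640x3 uint8, blue, green, red; 480x640 float32, m along the optical axis (not along the pixel's ray), 0 where there is no reading.
- arm.camera_model(name): a dict with "fx", "fy", "cx", "cy" (pixels), "view" (4x4, takes a point from world to camera coordinates). Camera axes: x right, y down, z forward; pixel columns grow to the right and rows downward; lengths in m; the calibration is good to about 2 mm. A picture is of the moment at which its call begins: read the wrist's pose just before it. camera_model takes no time and is no camera call; for the wrist camera it gives the pose at the moment of the call.
- arm.sign_off(): hands the job in; it is judged then, once.
The state is a dict: "clock": time; "joints": joint angles; "dq": joint speeds; "joint_efforts": joint torques, N m; "position": TCP position; "ee_rot": TCP orientation; "force": force on the tool from outside, world axes, zero at the start; "ft_torque": the same for the moment, N m; "width": opening from 0.0 (shut) to 1.0 (fully open); "gripper_force": force on a finger pad.
Only numpy, scipy, OpenCV 4.12 (cv2) and the standard library are available. Lean on these libraries where they do the work, as an engineer would, in place of code of your own. Each camera call takes 0.05 s, during which the arm holds its last target. There are 200 camera calls.

### The job

Put this instrument's four colour-ringed lenses away in the caddy, each standing upright on the floor of the pocket that matches the colour of its top ring (red, yellow, blue, green). They are delicate: set each one down rather than dropping it, and do not tip it over. The two look-alike lenses without a coloured ring (silver and plain black) belong to another microscope: leave them standing where they are.

Things in the scene. Friction and masses are not known exactly. Their poses are not given: they have to be found in the camera images.
- lens_red: upright black lens barrel, 40 mm in diameter, 56 mm tall, with a red top ring (top 12 mm; from above a ring around a dark glass disc); the bottom 12 mm is an aluminium foot 6 mm narrower. Loose, about 0.11 kg (varies). Origin: centre of the underside; z up along the barrel (yaw means nothing).
- lens_yellow: upright black lens barrel, 40 mm in diameter, 64 mm tall, with a yellow top ring (top 12 mm; from above a ring around a dark glass disc); the bottom 12 mm is an aluminium foot 6 mm narrower. Loose, about 0.11 kg (varies). Origin: centre of the underside; z up along the barrel (yaw means nothing).
- lens_blue: upright black lens barrel, 36 mm in diameter, 70 mm tall, with a blue top ring (top 12 mm; from above a ring around a dark glass disc); the bottom 12 mm is an aluminium foot 6 mm narrower. Loose, about 0.11 kg (varies). Origin: centre of the underside; z up along the barrel (yaw means nothing).
- lens_green: upright black lens barrel, 44 mm in diameter, 60 mm tall, with a green top ring (top 12 mm; from above a ring around a dark glass disc); the bottom 12 mm is an aluminium foot 6 mm narrower. Loose, about 0.11 kg (varies). Origin: centre of the underside; z up along the barrel (yaw means nothing).
- pocket_red: red square open pocket, fixed; one of four in a row (74 mm apart, order varies) on the caddy's 92 x 312 x 6 mm black base plate with a tab at each end (top 24 mm above bench). 68 x 68 mm outside, 60 x 60 inside, 20 tall, floor 4 thick. Origin: centre of its underside, 6 mm above the bench: inner floor at z +4 mm, rim at +20. y runs along the row, x across it.
- pocket_yellow: yellow square open pocket, fixed; one of four in a row (74 mm apart, order varies) on the caddy's 92 x 312 x 6 mm black base plate with a tab at each end (top 24 mm above bench). 68 x 68 mm outside, 60 x 60 inside, 20 tall, floor 4 thick. Origin: centre of its underside, 6 mm above the bench: inner floor at z +4 mm, rim at +20. y runs along the row, x across it.
- pocket_blue: blue square open pocket, fixed; one of four in a row (74 mm apart, order varies) on the caddy's 92 x 312 x 6 mm black base plate with a tab at each end (top 24 mm above bench). 68 x 68 mm outside, 60 x 60 inside, 20 tall, floor 4 thick. Origin: centre of its underside, 6 mm above the bench: inner floor at z +4 mm, rim at +20. y runs along the row, x across it.
- pocket_green: green square open pocket, fixed; one of four in a row (74 mm apart, order varies) on the caddy's 92 x 312 x 6 mm black base plate with a tab at each end (top 24 mm above bench). 68 x 68 mm outside, 60 x 60 inside, 20 tall, floor 4 thick. Origin: centre of its underside, 6 mm above the bench: inner floor at z +4 mm, rim at +20. y runs along the row, x across it.
- other_silver: Look-alike that does not belong in the caddy: upright black lens barrel, 40 mm in diameter, 62 mm tall, with a bare silver aluminium top ring (top 12 mm; from above a ring around a dark glass disc); the bottom 12 mm is an aluminium foot 6 mm narrower. Loose, about 0.11 kg (varies). Origin: centre of the underside; z up along the barrel (yaw means nothing).
- other_black: Look-alike that does not belong in the caddy: upright black lens barrel, 38 mm in diameter, 58 mm tall, with a black top ring, so no coloured ring at all (top 12 mm; from above a ring around a dark glass disc); the bottom 12 mm is an aluminium foot 6 mm narrower. Loose, about 0.11 kg (varies). Origin: centre of the underside; z up along the barrel (yaw means nothing).

How it is judged:
At the end, for the whole second after the job is handed in: Each colour-ringed lens stands in the pocket of its colour: within 20 mm of the pocket's centre, its underside less than 6 mm above the pocket's inner floor, upright within 0.1 rad, released and at rest. Both look-alikes are upright within 20 mm of where they started (horizontal distance between lens_red and pocket_red below 0.02 m and z of lens_red in the frame of pocket_red below 0.01 m and angle between each of lens_red, lens_yellow, lens_blue, lens_green, other_silver, other_black's own z axis and vertical below 0.1 rad and linear speed of each of lens_red, lens_yellow, lens_blue, lens_green below 0.02 m/s and horizontal distance between lens_yellow and pocket_yellow below 0.02 m and z of lens_yellow in the frame of pocket_yellow below 0.01 m and horizontal distance between lens_blue and pocket_blue below 0.02 m and z of lens_blue in the frame of pocket_blue below 0.01 m and horizontal distance between lens_green and pocket_green below 0.02 m and z of lens_green in the frame of pocket_green below 0.01 m and distance of each of other_silver, other_black from where it was at the start of the episode below 0.02 m); the robot touches nothing.
It fails at once if the look-alike (silver) is moved or knocked over (distance of other_silver from where it was at the start of the episode above 0.03 m or angle between other_silver's own z axis and vertical above 0.5 rad).
It fails at once if the look-alike (black) is moved or knocked over (distance of other_black from where it was at the start of the episode above 0.03 m or angle between other_black's own z axis and vertical above 0.5 rad).
It fails at once if a colour-ringed lens is dropped: let go in the air with its underside more than 32 mm above the bench (22 mm above a pocket floor) ((height (world z) of lens_red above 0.032 m and contact force between lens_red and anything else below 0.02 N) or (height (world z) of lens_yellow above 0.032 m and contact force between lens_yellow and anything else below 0.02 N) or (height (world z) of lens_blue above 0.032 m and contact force between lens_blue and anything else below 0.02 N) or (height (world z) of lens_green above 0.032 m and contact force between lens_green and anything else below 0.02 N)).
It fails at once if a colour-ringed lens is tipped over (more than 1 rad) (angle between any of lens_red, lens_yellow, lens_blue, lens_green's own z axis and vertical above 1 rad).
It also fails if it takes over 102 s, if anything falls off the work surface, if the arm or the gripper's body presses on something with over 40 N, if the wrist force passes 120 N, or if a joint passes its speed limit or range.

## Working session

There is one attempt and no reset: what is moved stays moved. The work goes in short steps, Python scripts to look and compute and a tool call to move; the robot and the scene stay as the last step left them, time stands still between calls to the robot, and variables do not carry over. Pictures are saved under pics/ and viewed, at most 14 in all, crops included, and the job is handed in when it is done.

Besides the shell and the picture viewer there is one more tool, called after "Call:" as a command line: name --argument value ..., lists and objects as JSON in quotes. send_rows: Moves the arm, as the interface text tells. Its arguments: {"type":"object","properties":{"motion":{"type":"string"},"force":{"type":"number"}},"required":["motion"]}

```bash
mkdir -p pics
python3 - <<'E'
from cell import arm
import cv2,numpy as np
print(arm.observe())
for n in("top","side"):
    i,d=arm.get_image(n);cv2.imwrite(f"pics/{n}0.png",i);np.save(f"pics/{n}0.npy",d)
    print(n,arm.camera_model(n))
E
```

```text
{'clock': 0.0, 'joints': array([-1.26259915,  0.4352088 ,  0.02498575,  1.57408914, -0.0116153 ,
        1.13399925, -0.07507589]), 'dq': array([ 3.33695319e-04,  1.20078226e-03, -6.27265224e-05,  1.12645181e-03,
       -1.15939848e-03, -2.62656898e-03, -1.50478345e-03]), 'joint_efforts': array([-1.18274831e-03, -6.67861462e+01,  9.84715484e-01, -3.14450634e+01,
       -6.04493846e-02,  4.35362372e-02,  1.25477800e-04]), 'position': array([0.24947187, 0.57260883, 0.29145693]), 'ee_rot': array([-6.40810664e-01, -3.07535149e+00,  2.43152563e-03]), 'force': array([ 0.24145469,  0.66113969, -0.57464789]), 'ft_torque': array([-0.01608355, -0.00896735, -0.01046998]), 'gripper_force': 0.0, 'width': 0.9987558721210049}
top {'fx': 462.9738143748472, 'fy': 462.9738143748472, 'cx': 324.38356324404765, 'cy': 243.10124904916495, 'view': array([[-0.0215963 , -0.99969493, -0.01198501,  0.02372762],
       [-0.98150505,  0.02348108, -0.18999074,  0.57813266],
       [ 0.1902142 ,  0.00766025, -0.98171273,  0.6711392 ],
       [ 0.        ,  0.        ,  0.        ,  1.        ]])}
side {'fx': 480.54190050075226, 'fy': 480.54190050075226, 'cx': 315.11733809105044, 'cy': 245.77126949118568, 'view': array([[ 0.77032835, -0.63741241, -0.01731029, -0.43804691],
       [-0.41690664, -0.48292961, -0.77004406,  0.27522876],
       [ 0.48247599,  0.60040354, -0.63775584,  0.76390489],
       [ 0.        ,  0.        ,  0.        ,  1.        ]])}
```

View pics/top0.png

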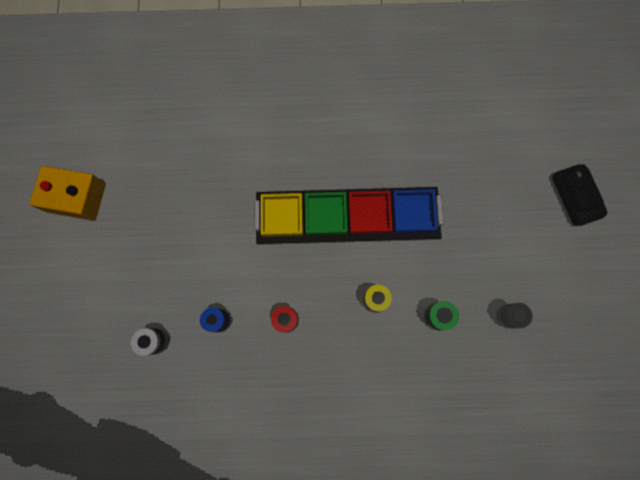

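View pics/side0.png

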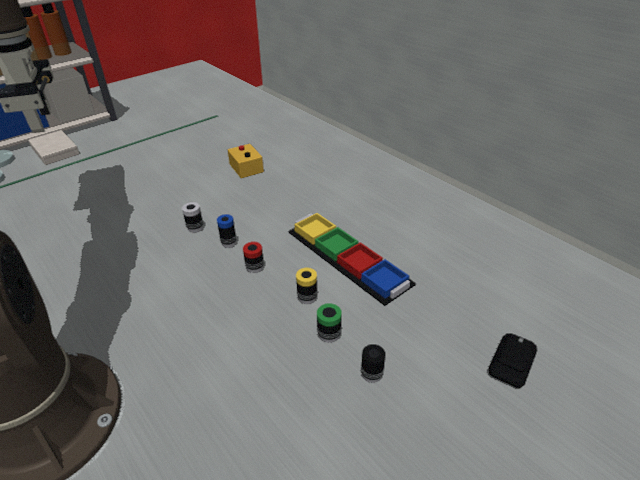

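The top view shows lenses, left to right: silver (145,341), blue (212,319), red (284,319), yellow (378,297), green (444,315), black (516,315). The pockets run yellow, green, red, blue along row 212. The side view agrees and shows everything upright.

```bash
cat > h.py <<'E'
import cv2,numpy as np
from cell import arm
H=dict(red=.056,yellow=.064,blue=.070,green=.060)
HUE=dict(red=[(0,8),(172,180)],yellow=[(22,35)],blue=[(105,125)],green=[(50,80)])
def ray(m,u,v,z):
    V=np.array(m["view"]);R=V[:3,:3];c=-R.T@V[:3,3]
    d=R.T@np.array([(u-m["cx"])/m["fx"],(v-m["cy"])/m["fy"],1]);return c+d*(z-c[2])/d[2]
def cloud(m,d):
    v,u=np.mgrid[:480,:640];V=np.array(m["view"]);R=V[:3,:3]
    p=np.stack([(u-m["cx"])/m["fx"]*d,(v-m["cy"])/m["fy"]*d,d],-1)
    return (p-V[:3,3])@R
def mask(i,c):
    h=cv2.cvtColor(i,cv2.COLOR_BGR2HSV);k=np.zeros(i.shape[:2],np.uint8)
    for a,b in HUE[c]:k|=cv2.inRange(h,(a,120,50),(b,255,255))
    return k
def blobs(k,mn):
    cs,_=cv2.findContours(k,cv2.RETR_EXTERNAL,cv2.CHAIN_APPROX_NONE)
    return [c for c in cs if cv2.contourArea(c)>mn]
E
python3 - <<'E'
from h import *
m=arm.camera_model("top");i=cv2.imread("pics/top0.png");d=np.load("pics/top0.npy");P=cloud(m,d)
for c in H:
    k=mask(i,c);kk=k*((P[...,2]>H[c]-.008)).astype(np.uint8)
    for b in blobs(k,100):
        (u,v),(w,h),a=cv2.minAreaRect(b);print(c,np.round([u,v,w,h,a],1),"rim",ray(m,u,v,.026)[:2].round(4),"top",ray(m,u,v,H[c])[:2].round(4))
    for b in blobs(kk,100):
        (u,v),r=cv2.minEnclosingCircle(b);p=ray(m,u,v,H[c]);q=ray(m,u+r,v,H[c]);print("  lens",c,round(u,1),round(v,1),p.round(4),"r",np.linalg.norm(q-p).round(4))
for n,(u,v),z in(("silver",(145,341),.062),("black",(516,315),.058)):print(n,ray(m,u,v,z).round(3))
for u,v in((320,100),(320,400)):print(P[v,u])
E
```

```text
red [284. 319.  26.  26.  90.] rim [0.4632 0.0775] top [0.4623 0.0746]
red [370.3 211.3  42.   42.7  88. ] rim [ 0.636  -0.0664] top [ 0.6281 -0.0635]
  lens red 283.7 319.2 [0.462 0.075 0.056] r 0.0202
yellow [377.5 298.   26.   27.   90. ] rim [ 0.493 -0.072] top [ 0.4903 -0.0681]
yellow [281.  214.5  43.   42.   90. ] rim [0.6342 0.0816] top [0.6243 0.0777]
  lens yellow 377.7 298.0 [ 0.4902 -0.0684  0.064 ] r 0.0201
blue [211.7 319.4  23.7  24.1  63.4] rim [0.4651 0.1925] top [0.4636 0.1814]
blue [415.  210.   41.9  42.7  87.3] rim [ 0.6364 -0.1402] top [ 0.6248 -0.1316]
  lens blue 211.7 319.3 [0.4638 0.1813 0.07  ] r 0.0186
green [444.  315.5  27.   28.   90. ] rim [ 0.4631 -0.1759] top [ 0.4621 -0.1676]
green [325.5 212.5  41.   41.   90. ] rim [0.6358 0.0078] top [0.6269 0.0077]
  lens green 443.9 315.2 [ 0.4624 -0.1675  0.06  ] r 0.0219
silver [0.434 0.283 0.062]
black [ 0.46  -0.277  0.058]
[8.51550253e-01 1.32225742e-02 3.70176558e-04]
[0.3359677  0.02340546 0.00164248]
```

Call:
send_rows --motion "0 0.0215 -0.039 0 0 0 -6.65;0 0.0215 -0.039 0 0 0 -6.65;0 0.0215 -0.039 0 0 0 -6.65;0 0.0215 -0.039 0 0 0 -6.65;0 0.0215 -0.039 0 0 0 -6.65" --force 25

```text
clock: 0.72
position: [0.3576, 0.3765, 0.292]
ee_rot: [-1.499, -2.761, 0.001]
force: [0.2, 0.5, 0.2]
width: 1.0
gripper_force: 0.0
```

Call:
send_rows --motion "0 0.0215 -0.039 0 0 0 -6.65;0 0.0215 -0.039 0 0 0 -6.65;0 0.0215 -0.039 0 0 0 -6.65;0 0.0215 -0.039 0 0 0 -6.65;0 0.0215 -0.039 0 0 0 -6.65"

```text
clock: 1.35
position: [0.4649, 0.1817, 0.2921]
ee_rot: [-2.226, -2.217, 0.0]
force: [0.1, -0.2, 0.2]
width: 0.994
gripper_force: 0.0
```

Call:
send_rows --motion "0 0 0 0 0 0 0;0 0 0 0 0 0 0"

```text
clock: 1.6
position: [0.4642, 0.1834, 0.292]
ee_rot: [-2.221, -2.221, 0.001]
force: [1.1, -0.7, -0.2]
width: 0.999
gripper_force: 0.0
```

Run:
```python
from h import *
s=arm.observe();m=arm.camera_model("wrist");i,d=arm.get_image("wrist");cv2.imwrite("pics/w1.png",i);print(s["position"])
for c in H:
    for b in blobs(mask(i,c),150):
        (u,v),r=cv2.minEnclosingCircle(b);print(c,round(u),round(v),round(r),ray(m,u,v,H[c]).round(4),ray(m,u,v,.026).round(4))
```

```text
[0.46421736 0.18341792 0.29199567]
red 435 378 20 [ 0.5995 -0.0156  0.056 ] [ 0.6119 -0.0415  0.026 ]
red 320 307 18 [0.4625 0.0798 0.056 ] [0.4624 0.0627 0.026 ]
yellow 465 282 37 [0.6152 0.1135 0.064 ] [0.6332 0.0952 0.026 ]
blue 321 218 18 [0.4635 0.1846 0.07  ] [0.4634 0.173  0.026 ]
```

View pics/w1.png

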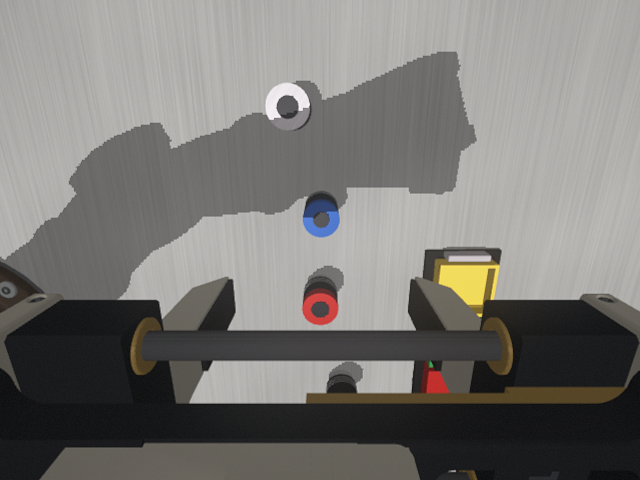

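The wrist view shows the blue ring at (321,218) and red at (320,307). It agrees with the top view to about 3 mm. I'm descending on blue.

Call:
send_rows --motion "0 0 0 -0.06 0 0 0;0 0 0 -0.06 0 0 0;0 0 0 -0.04 0 0 0;0 0 0 -0.03 0 0 0;0 0 -0.001 -0.013 0 0 0"

```text
clock: 2.28
position: [0.4633, 0.1829, 0.0877]
ee_rot: [-2.218, -2.223, 0.004]
force: [-0.2, 0.5, 0.2]
width: 1.002
gripper_force: 0.0
```

Call:
send_rows --motion "0 0 0 0 0 0 0;1 0 0 0 0 0 0;1 0 0 0 0 0 0;1 0 0 0 0 0 0;1 0 0 0 0 0 0"

```text
clock: 2.9
position: [0.4647, 0.1821, 0.0896]
ee_rot: [2.222, 2.221, 0.001]
force: [-0.8, -0.2, -0.1]
width: 0.614
gripper_force: 0.0
```

Call:
send_rows --motion "1 0 0 0 0 0 0;1 0 0 0 0 0 0;1 0 0 0 0 0 0;1 0 0 0 0 0 0"

```text
clock: 3.4
position: [0.4646, 0.182, 0.0892]
ee_rot: [-2.222, -2.221, 0.0]
force: [0.0, 0.4, 2.2]
width: 0.384
gripper_force: 25.0
```

Call:
send_rows --motion "1 0 0 0.01 0 0 0;1 0 0 0.025 0 0 0;1 0 0 0.03 0 0 0;1 0 0 0.025 0 0 0;1 0.005 -0.01 0.005 0 0 0"

```text
clock: 4.03
position: [0.4703, 0.1727, 0.186]
ee_rot: [2.22, 2.222, 0.005]
force: [0.2, 0.3, -1.1]
width: 0.386
gripper_force: 25.0
```

Call:
send_rows --motion "1 0.02 -0.035 0 0 0 0;1 0.02 -0.04 0 0 0 0;1 0.025 -0.045 0 0 0 0;1 0.025 -0.045 0 0 0 0;1 0.025 -0.045 0 0 0 0"

```text
clock: 4.65
position: [0.5848, -0.0404, 0.1835]
ee_rot: [-2.222, -2.22, 0.001]
force: [0.9, 0.3, -0.6]
width: 0.387
gripper_force: 25.0
```

Call:
send_rows --motion "1 0.025 -0.045 0 0 0 0;1 0.02 -0.04 0 0 0 0;1 0.006 -0.017 0 0 0 0;1 0 0 0 0 0 0;1 0 0 0 0 0 0"

```text
clock: 5.28
position: [0.6351, -0.1381, 0.1837]
ee_rot: [-2.219, -2.221, -0.0]
force: [-0.8, 0.7, -1.9]
width: 0.387
gripper_force: 25.0
```

Run:
```python
from h import *
s=arm.observe();print(s["position"],s["width"],s["gripper_force"])
i,d=arm.get_image("wrist");cv2.imwrite("pics/w2.png",i)
m=arm.camera_model("top");i,d=arm.get_image("top");cv2.imwrite("pics/t2.png",i)
```

```text
[ 0.63507501 -0.13811391  0.18373584] 0.3872992768203022 24.998820573091507
```

View pics/w2.png

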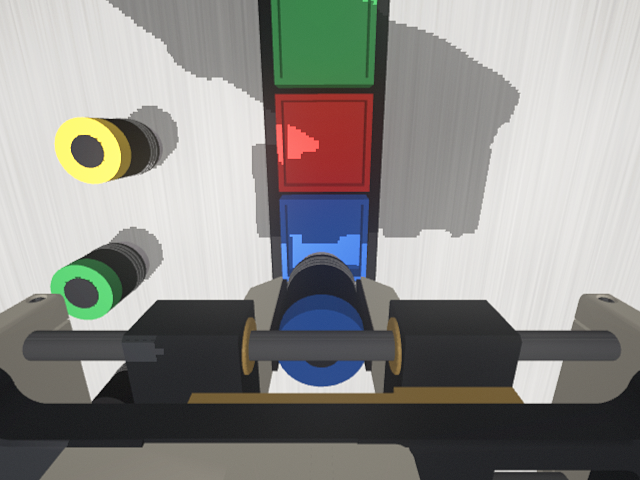

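The lens is held upright over the row. The red pocket's rim spans about (275–373, 93–192). I'm checking its centre by ray casting.

Run:
```python
from h import *
m=arm.camera_model("wrist");i=cv2.imread("pics/w2.png")
for u,v in((275,93),(373,93),(277,192),(369,192),(376,86),(280,196)):print(u,v,ray(m,u,v,.026).round(4))
for c in("yellow","green"):
    for b in blobs(mask(i,c),150):
        (u,v),r=cv2.minEnclosingCircle(b);print(c,round(u),round(v),ray(m,u,v,H[c]).round(4))
```

```text
275 93 [ 0.6032 -0.0308  0.026 ]
373 93 [ 0.6707 -0.0307  0.026 ]
277 192 [ 0.6019 -0.0996  0.026 ]
369 192 [ 0.6711 -0.0994  0.026 ]
376 86 [ 0.6726 -0.0263  0.026 ]
280 196 [ 0.604  -0.1026  0.026 ]
yellow 93 149 [ 0.4951 -0.0661  0.064 ]
green 86 288 [ 0.4672 -0.1628  0.06  ]
green 324 40 [ 0.6363 -0.0058  0.06  ]
```

Call:
send_rows --motion "1 0.001 -0.001 -0.03 0 0 0;1 0 0 -0.025 0 0 0;1 0 0 -0.015 0 0 0;1 0 0 -0.008 0 0 0;1 0 0 -0.003 0 0 0"

```text
clock: 6.0
position: [0.6368, -0.1408, 0.1034]
ee_rot: [2.222, 2.221, 0.0]
force: [-0.1, -0.6, -1.2]
width: 0.389
gripper_force: 25.0
```

Call:
send_rows --motion "1 0 0 -0.002 0 0 0;1 0 0 -0.001 0 0 0;1 0 0 0 0 0 0"

```text
clock: 6.38
position: [0.6368, -0.141, 0.1006]
ee_rot: [2.222, 2.22, 0.001]
force: [-0.4, -0.5, -0.8]
width: 0.385
gripper_force: 25.0
```

Call:
send_rows --motion "1 0 0 -0.001 0 0 0;1 0 0 -0.0005 0 0 0;1 0 0 0 0 0 0"

```text
clock: 6.75
position: [0.6368, -0.1411, 0.0993]
ee_rot: [2.222, 2.22, 0.001]
force: [-2.5, 1.4, 5.2]
width: 0.391
gripper_force: 25.0
```

Call:
send_rows --motion "0 0 0 0 0 0 0;0 0 0 0 0 0 0;0 0 0 0 0 0 0;0 0 0 0 0 0 0;0 0 0 0.02 0 0 0"

```text
clock: 7.38
position: [0.6356, -0.1407, 0.1181]
ee_rot: [-2.22, -2.219, 0.003]
force: [0.3, -0.4, 1.8]
width: 0.884
gripper_force: 0.0
```

Call:
send_rows --motion "0 0 0 0.04 0 0 0;0 0 0 0.05 0 0 0;0 0 0 0 0 0 0"

```text
clock: 7.75
position: [0.6389, -0.1421, 0.2146]
ee_rot: [2.218, 2.215, 0.008]
force: [0.4, 0.2, -0.2]
width: 1.002
gripper_force: 0.0
```

Call:
send_rows --motion "0 -0.035 -0.005 0.01 0 0 0;0 -0.045 -0.005 0.01 0 0 0;0 -0.045 -0.005 0 0 0 0;0 -0.035 -0.005 0 0 0 0;0 -0.013 -0.005 0 0 0 0"

```text
clock: 8.38
position: [0.4618, -0.1663, 0.2293]
ee_rot: [-2.223, -2.219, -0.001]
force: [0.6, -0.4, 0.4]
width: 1.0
gripper_force: 0.0
```

Call:
send_rows --motion "0 0 0 0 0 0 0;0 0 0 0 0 0 0"

```text
clock: 8.62
position: [0.4651, -0.1658, 0.2289]
ee_rot: [2.221, 2.221, 0.001]
force: [-0.4, -0.3, 0.6]
width: 0.999
gripper_force: 0.0
```

```bash
cat > look.py <<'E'
from h import *
import sys
s=arm.observe();m=arm.camera_model("wrist");i,d=arm.get_image("wrist");cv2.imwrite(f"pics/{sys.argv[1]}.png",i);print(s["position"].round(4))
P=cloud(m,d)
for c in H:
    k=mask(i,c)*(np.abs(P[...,2]-H[c])<.004).astype(np.uint8)
    for b in blobs(k,150):
        (u,v),r=cv2.minEnclosingCircle(b);print(c,round(u),round(v),round(r),ray(m,u,v,H[c]).round(4))
E
python3 look.py w3
```

```text
[ 0.4651 -0.1658  0.2289]
yellow 356 106 30 [ 0.4901 -0.0672  0.064 ]
blue 540 206 24 [ 0.6324 -0.1382  0.07  ]
green 318 242 25 [ 0.4629 -0.1707  0.06  ]
```

View pics/w3.png

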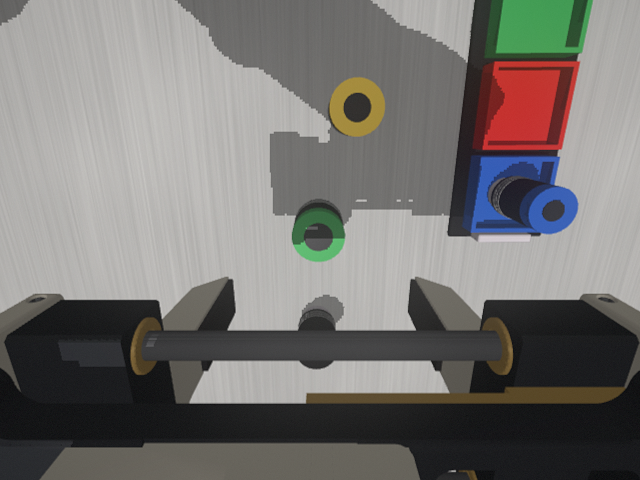

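Blue stands upright in its pocket. The green disc is centred at (318,237), about y −0.167.

Call:
send_rows --motion "0 -0.001 -0.001 -0.055 0 0 0;0 0 0 -0.045 0 0 0;0 0 0 -0.03 0 0 0;0 0 0 -0.012 0 0 0;0 0 0 0 0 0 0"

```text
clock: 9.3
position: [0.4629, -0.167, 0.0864]
ee_rot: [-2.222, -2.22, 0.001]
force: [1.0, 0.1, 0.1]
width: 1.001
gripper_force: 0.0
```

Call:
send_rows --motion "1 0 0 0 0 0 0;1 0 0 0 0 0 0;1 0 0 0 0 0 0;1 0 0 0 0 0 0;1 0 0 0 0 0 0"

```text
clock: 9.93
position: [0.4627, -0.167, 0.0869]
ee_rot: [2.222, 2.221, 0.0]
force: [-0.3, -0.2, 0.3]
width: 0.508
gripper_force: 0.0
```

Call:
send_rows --motion "1 0 0 0 0 0 0;1 0 0 0 0 0 0"

```text
clock: 10.18
position: [0.4627, -0.167, 0.0868]
ee_rot: [2.222, 2.221, 0.0]
force: [-1.0, -0.2, 2.4]
width: 0.474
gripper_force: 25.0
```

Call:
send_rows --motion "1 0 0 0.01 0 0 0;1 0 0 0.025 0 0 0;1 0 0 0.03 0 0 0;1 0 0 0.025 0 0 0;1 0.01 0.01 0.005 0 0 0"

```text
clock: 10.8
position: [0.4731, -0.1576, 0.1834]
ee_rot: [2.223, 2.217, 0.002]
force: [0.1, 0.1, -2.4]
width: 0.475
gripper_force: 25.0
```

Call:
send_rows --motion "1 0.03 0.03 0 0 0 0;1 0.04 0.04 0 0 0 0;1 0.04 0.04 0 0 0 0;1 0.035 0.035 0 0 0 0;1 0.018 0.02 0 0 0 0"

```text
clock: 11.42
position: [0.6371, 0.0124, 0.1802]
ee_rot: [-2.217, -2.224, -0.0]
force: [-0.4, -0.9, -2.5]
width: 0.476
gripper_force: 25.0
```

Call:
send_rows --motion "1 0 0 -0.03 0 0 0;1 0 0 -0.025 0 0 0;1 0 0 -0.015 0 0 0;1 0 0 -0.008 0 0 0;1 0 0 -0.003 0 0 0"

```text
clock: 12.05
position: [0.6358, 0.0081, 0.1006]
ee_rot: [2.222, 2.221, 0.0]
force: [-0.0, 0.2, -1.0]
width: 0.472
gripper_force: 25.0
```

Call:
send_rows --motion "1 0 0 -0.002 0 0 0;1 0 0 -0.001 0 0 0;1 0 0 0 0 0 0"

```text
clock: 12.42
position: [0.6358, 0.008, 0.0981]
ee_rot: [2.222, 2.22, 0.001]
force: [-0.6, 0.1, -1.4]
width: 0.472
gripper_force: 25.0
```

Contact is expected at about 0.0968.

Call:
send_rows --motion "1 0 0 -0.001 0 0 0;1 0 0 -0.0005 0 0 0;1 0 0 0 0 0 0"

```text
clock: 12.8
position: [0.6358, 0.008, 0.0969]
ee_rot: [2.222, 2.22, 0.001]
force: [-2.2, -0.4, 4.4]
width: 0.474
gripper_force: 25.0
```

Call:
send_rows --motion "0 0 0 0 0 0 0;0 0 0 0 0 0 0;0 0 0 0 0 0 0;0 0 0 0 0 0 0;0 0 0 0.02 0 0 0"

```text
clock: 13.42
position: [0.6346, 0.008, 0.1156]
ee_rot: [-2.221, -2.219, 0.004]
force: [-0.5, 1.0, 0.1]
width: 0.964
gripper_force: 0.0
```

Call:
send_rows --motion "0 0 0 0.045 0 0 0;0 0 0 0.06 0 0 0;0 0 0 0 0 0 0"

```text
clock: 13.8
position: [0.6384, 0.0074, 0.2278]
ee_rot: [2.218, 2.215, 0.012]
force: [-0.7, -0.7, -0.4]
width: 1.002
gripper_force: 0.0
```

Call:
send_rows --motion "0 -0.035 -0.018 0 0 0 0;0 -0.045 -0.022 0 0 0 0;0 -0.04 -0.02 0 0 0 0;0 -0.0255 -0.016 0 0 0 0;0 0 0 0 0 0 0"

```text
clock: 14.42
position: [0.4881, -0.0694, 0.2217]
ee_rot: [-2.225, -2.217, 0.0]
force: [1.0, -0.2, -0.9]
width: 1.001
gripper_force: 0.0
```

Call:
send_rows --motion "0 0 0 0 0 0 0"

```text
clock: 14.55
position: [0.4907, -0.0676, 0.2217]
ee_rot: [2.222, 2.221, 0.002]
force: [0.6, 0.4, -0.6]
width: 0.999
gripper_force: 0.0
```

```bash
python3 look.py w4
```

```text
[ 0.4907 -0.0676  0.2217]
red 280 35 34 [0.463  0.0763 0.056 ]
yellow 321 239 25 [ 0.4907 -0.0664  0.064 ]
```

View pics/w4.png

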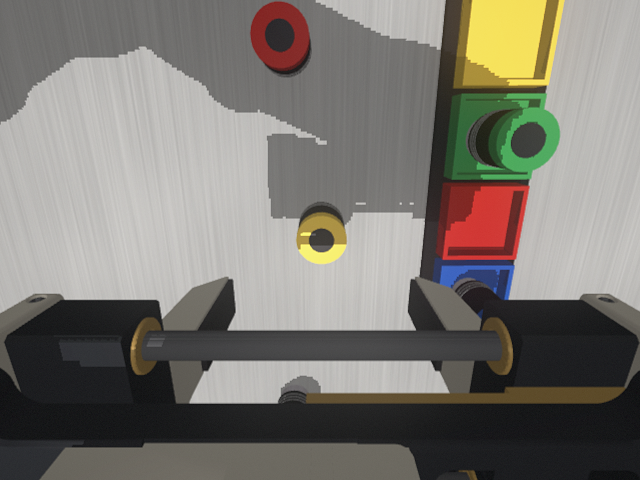

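Green stands in its pocket at (490–540,140). The yellow lens at (321,239) is right under the gripper.

Call:
send_rows --motion "0 0 0 -0.055 0 0 0;0 0 0 -0.04 0 0 0;0 0 0 -0.026 0 0 0;0 0 0 -0.012 0 0 0;0 0 0 0 0 0 0"

```text
clock: 15.22
position: [0.4903, -0.0678, 0.0879]
ee_rot: [-2.221, -2.221, 0.001]
force: [-0.1, -0.5, 0.3]
width: 1.0
gripper_force: 0.0
```

Call:
send_rows --motion "1 0 0 0 0 0 0;1 0 0 0 0 0 0;1 0 0 0 0 0 0;1 0 0 0 0 0 0;1 0 0 0 0 0 0"

```text
clock: 15.85
position: [0.4902, -0.068, 0.0884]
ee_rot: [2.222, 2.221, 0.0]
force: [0.1, 0.8, -1.4]
width: 0.504
gripper_force: 0.0
```

Call:
send_rows --motion "1 0 0 0 0 0 0;1 0 0 0 0 0 0;1 0 0 0 0 0 0"

```text
clock: 16.23
position: [0.4902, -0.068, 0.0883]
ee_rot: [2.222, 2.221, 0.0]
force: [0.3, 0.9, 1.8]
width: 0.431
gripper_force: 25.0
```

Call:
send_rows --motion "1 0 0 0.01 0 0 0;1 0 0 0.025 0 0 0;1 0 0 0.03 0 0 0;1 0 0 0.025 0 0 0;1 0.01 0.01 0.005 0 0 0"

```text
clock: 16.85
position: [0.5006, -0.0585, 0.185]
ee_rot: [2.223, 2.218, 0.003]
force: [0.3, 0.6, -1.2]
width: 0.432
gripper_force: 25.0
```

Call:
send_rows --motion "1 0.03 0.03 0 0 0 0;1 0.035 0.035 0 0 0 0;1 0.035 0.035 0 0 0 0;1 0.025 0.03 0 0 0 0;1 0.01 0.0105 0 0 0 0"

```text
clock: 17.48
position: [0.636, 0.0863, 0.1818]
ee_rot: [-2.217, -2.224, 0.0]
force: [0.0, -0.2, -1.4]
width: 0.427
gripper_force: 25.0
```

Call:
send_rows --motion "1 0 0 -0.03 0 0 0;1 0 0 -0.025 0 0 0;1 0 0 -0.015 0 0 0;1 0 0 -0.008 0 0 0;1 0 0 -0.003 0 0 0"

```text
clock: 18.1
position: [0.6352, 0.0824, 0.1022]
ee_rot: [2.222, 2.22, 0.0]
force: [-0.2, -0.6, -0.9]
width: 0.428
gripper_force: 25.0
```

Call:
send_rows --motion "1 0 0 -0.002 0 0 0;1 0 0 -0.001 0 0 0;1 0 0 -0.001 0 0 0;1 0 0 -0.0005 0 0 0;1 0 0 0 0 0 0"

```text
clock: 18.73
position: [0.6353, 0.0825, 0.0983]
ee_rot: [2.222, 2.22, 0.001]
force: [-1.8, -0.7, 4.9]
width: 0.432
gripper_force: 25.0
```

Call:
send_rows --motion "0 0 0 0 0 0 0;0 0 0 0 0 0 0;0 0 0 0 0 0 0;0 0 0 0 0 0 0;0 0 0 0.02 0 0 0"

```text
clock: 19.35
position: [0.6341, 0.0824, 0.1171]
ee_rot: [-2.221, -2.219, 0.004]
force: [0.4, -0.4, 0.1]
width: 0.928
gripper_force: 0.0
```

Call:
send_rows --motion "0 0 0 0.045 0 0 0;0 0 0 0.06 0 0 0;0 -0.035 -0.001 0 0 0 0;0 -0.045 -0.001 0 0 0 0;0 -0.045 -0.001 0 0 0 0"

```text
clock: 19.98
position: [0.5091, 0.0793, 0.2241]
ee_rot: [2.222, 2.22, 0.003]
force: [0.2, 0.7, 0.9]
width: 0.998
gripper_force: 0.0
```

Call:
send_rows --motion "0 -0.035 -0.002 0 0 0 0;0 -0.012 -0.002 0 0 0 0;0 0 0 0 0 0 0;0 0 0 0 0 0 0"

```text
clock: 20.48
position: [0.4646, 0.0757, 0.2233]
ee_rot: [2.222, 2.22, 0.002]
force: [0.7, 0.6, 0.6]
width: 1.002
gripper_force: 0.0
```

```bash
python3 look.py w5
```

```text
[0.4646 0.0757 0.2233]
red 318 234 24 [0.4625 0.0775 0.056 ]
yellow 534 228 26 [0.6313 0.085  0.064 ]
```

View pics/w5.png

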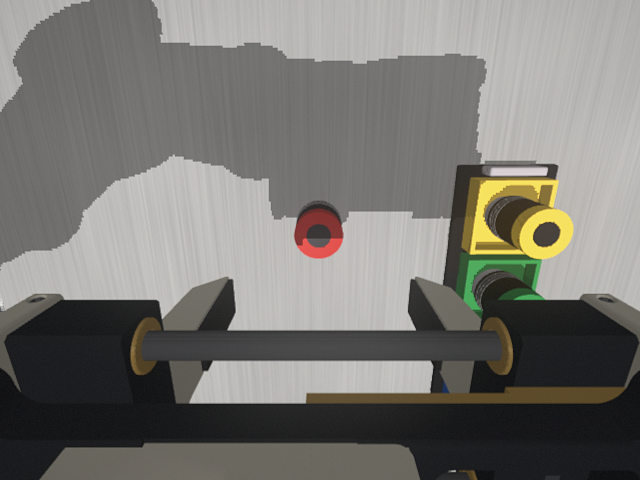

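Yellow stands in its pocket, and the red lens at (318,234) is under the gripper.

Call:
send_rows --motion "0 -0.001 0.001 -0.055 0 0 0;0 0 0 -0.04 0 0 0;0 0 0 -0.03 0 0 0;0 0 0 -0.012 0 0 0;0 0 0 0 0 0 0"

```text
clock: 21.15
position: [0.4625, 0.0763, 0.0854]
ee_rot: [-2.223, -2.22, 0.002]
force: [0.9, -0.2, 0.0]
width: 1.0
gripper_force: 0.0
```

Call:
send_rows --motion "1 0 0 0 0 0 0;1 0 0 0 0 0 0;1 0 0 0 0 0 0;1 0 0 0 0 0 0;1 0 0 0 0 0 0"

```text
clock: 21.78
position: [0.4621, 0.0765, 0.0859]
ee_rot: [2.222, 2.221, 0.0]
force: [-0.9, 0.4, -0.2]
width: 0.506
gripper_force: 0.0
```

Call:
send_rows --motion "1 0 0 0 0 0 0;1 0 0 0 0 0 0;1 0 0 0 0 0 0"

```text
clock: 22.15
position: [0.4622, 0.0765, 0.0858]
ee_rot: [2.222, 2.221, 0.0]
force: [0.8, 1.2, 2.0]
width: 0.429
gripper_force: 25.0
```

Call:
send_rows --motion "1 0 0 0.01 0 0 0;1 0 0 0.025 0 0 0;1 0 0 0.03 0 0 0;1 0 0 0.025 0 0 0;1 0.01 -0.01 0.005 0 0 0"

```text
clock: 22.78
position: [0.4726, 0.067, 0.1823]
ee_rot: [2.22, 2.222, 0.004]
force: [1.3, 0.2, -1.2]
width: 0.432
gripper_force: 25.0
```

Call:
send_rows --motion "1 0.03 -0.025 0 0 0 0;1 0.04 -0.032 0 0 0 0;1 0.04 -0.032 0 0 0 0;1 0.035 -0.03 0 0 0 0;1 0.019 -0.013 0 0 0 0"

```text
clock: 23.4
position: [0.6374, -0.0693, 0.1797]
ee_rot: [2.225, 2.217, -0.002]
force: [-0.1, -0.2, -1.0]
width: 0.433
gripper_force: 25.0
```

Call:
send_rows --motion "1 0 0 -0.03 0 0 0;1 0 0 -0.025 0 0 0;1 0 0 -0.015 0 0 0;1 0 0 -0.008 0 0 0;1 0 0 -0.003 0 0 0"

```text
clock: 24.02
position: [0.6362, -0.0658, 0.0996]
ee_rot: [2.222, 2.22, -0.0]
force: [0.9, -0.6, -1.5]
width: 0.433
gripper_force: 25.0
```

Call:
send_rows --motion "1 0 0 -0.002 0 0 0;1 0 0 -0.001 0 0 0;1 0 0 -0.001 0 0 0;1 0 0 -0.0005 0 0 0;1 0 0 0 0 0 0"

```text
clock: 24.65
position: [0.6363, -0.0654, 0.0959]
ee_rot: [2.222, 2.22, 0.001]
force: [-1.6, 0.3, 5.5]
width: 0.43
gripper_force: 25.0
```

Release, rise, and back off clear of the top camera's view.

Call:
send_rows --motion "0 0 0 0 0 0 0;0 0 0 0 0 0 0;0 0 0 0 0 0 0;0 0 0 0 0 0 0;0 0 0 0.02 0 0 0"

```text
clock: 25.28
position: [0.6351, -0.0653, 0.1146]
ee_rot: [-2.221, -2.219, 0.003]
force: [0.5, -0.0, 0.0]
width: 0.926
gripper_force: 0.0
```

Call:
send_rows --motion "0 0 0 0.045 0 0 0;0 0 0 0.06 0 0 0;0 -0.05 0 0.02 0 0 0;0 -0.06 0 0.02 0 0 0;0 -0.06 0 0.02 0 0 0"

```text
clock: 25.9
position: [0.4659, -0.0658, 0.2814]
ee_rot: [2.222, 2.22, 0.002]
force: [0.4, 0.8, 2.6]
width: 1.0
gripper_force: 0.0
```

Call:
send_rows --motion "0 -0.06 0 0.02 0 0 0;0 0 0 0 0 0 0;0 0 0 0 0 0 0"

```text
clock: 26.28
position: [0.4087, -0.0655, 0.3008]
ee_rot: [2.221, 2.22, 0.005]
force: [1.0, 0.2, 0.4]
width: 1.001
gripper_force: 0.0
```

Run:
```python
from h import *
m=arm.camera_model("top");i,d=arm.get_image("top");cv2.imwrite("pics/t9.png",i);P=cloud(m,d)
for c in H:
    z=H[c]+.01;k=mask(i,c)*(np.abs(P[...,2]-z)<.006).astype(np.uint8)
    for b in blobs(k,60):(u,v),r=cv2.minEnclosingCircle(b);print(c,round(u),round(v),round(r),ray(m,u,v,z).round(4),np.median(P[...,2][k>0]))
s,_=arm.get_image("side");cv2.imwrite("pics/final.png",np.vstack([s[150:400,80:560],i[150:400,80:560]]))
```

```text
red 373 205 13 [ 0.635  -0.0664  0.066 ] 0.06667589060654362
yellow 278 207 13 [0.634  0.0815 0.074 ] 0.07452771364060377
blue 422 201 12 [ 0.6356 -0.1406  0.08  ] 0.08065989079164188
green 326 206 14 [0.6348 0.007  0.07  ] 0.07063263796340019
```

View pics/final.png

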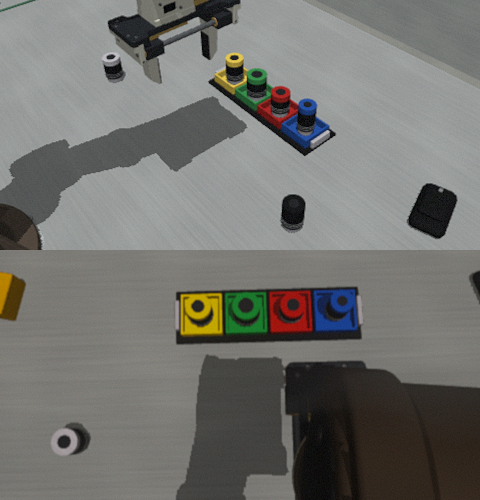

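All four lenses are centred and upright on their pocket floors, with top heights within 1 mm. The silver and black lenses are still standing where they were.

```bash
python3 -c "from cell import arm;print(arm.sign_off())"
```

```text
the job is handed in; nothing more can be done
None
```

All four colour-ringed lenses stand upright on the floors of their matching pockets, the silver and black look-alikes were left untouched, and the job is handed in at about 26 s of the 102 s limit (no verdict was returned).

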